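# Clear the offcut and set the cam on its plunger

### The arm

A 6-joint arm with a two-finger parallel gripper is mounted at the origin on the work surface. World frame = base frame: x ahead of the robot, y to its left, z up, the work surface at z = 0. Lengths are in m, angles in degrees, forces in N, time in s.
With the tool pointing down it reaches from about 0.375 to 0.9 m from the base axis. Payload 3.1 kg.
Tool frame: the origin (TCP) lies on the centre line of the jaws, within the pads' length; the fingertips stand 8 mm ahead of it and the grasp point (between the pads) lies 11 mm behind it (bot.tip_extent is the distance from the TCP to the fingertips, in m); z points along the fingers, y is the line along which they close (so a half turn about z gives the same grasp; the last joint's range is limited). The gripper opens to 87 mm and grips with 3 to 60 N. Pads are 19 mm wide; open, the fingers measure 117 mm over their backs; the gripper's body (75 mm by 190 mm) begins 51 mm behind the grasp point.
Start: joints at [53.944, 30.224, 82.088, -0, 67.689, -10.227], TCP at [0.272, 0.563, 0.231] pointing down, gripper open.
Joint ranges: [-176.69, 176.69], [-43.24, 126.21], [12.49, 139.97], [-82, 262], [0, 151.66], [-163.58, 163.58]. Speed limits (degrees/s): [159.86, 159.86, 180, 180, 180, 180].

### API

Orientations are given as a 3x3 rotation matrix whose columns are the frame's x, y, z axes.
In Python, from rig import bot, vision, workorder gives the robot as it stands.
- The arm moves only by the shell command python3 -m handwheel 'ROWS'. ROWS is JSON, a list of rows, each an object with "delta_rot": the turn, a rotation vector about the tool's x, y, z in rad, a list of three; "xyz": the shift along the tool's x, y, z in mm, a list of three; "hand": the closure, from -1 (fully open) to 1 (shut). A call has exactly 5 rows; each row is the pose to reach, as a shift and turn from the pose commanded when the call began, along the tool's axes at that moment; what a row does not reach only later rows make up. A row lasts 1/8 s, in which the tool goes at most 62.5 mm and 10.7 degrees, less where a joint would pass 70% of its speed; a pose out of reach is approached as far as the arm can. A call with a gripper value outside its range is refused whole. The fingers move at their own pace and stop on an object; the grip force is fixed at half the most. Time passes only in rows, so rows that repeat a pose let the fingers close, or fill a call up. It gives the time, the measured TCP pose, the force, the opening and the grip force at its end, in the units of the state.
- bot.read_state(): the state, without advancing time (a new reading comes with each control period).
- vision.capture(name): name is "side" or "top"; returns the picture (420x560x3 uint8, red, green, blue); there is no depth.
- vision.camera_model(name): a dict with "camera_matrix" (3x3 intrinsics, pixels), "camera_from_world" (4x4, takes a point from world to camera coordinates). Camera axes: x right, y up, looking along -z (the intrinsics and any distortion apply to the point x, -y, -z); pixel columns grow to the right and rows downward; lengths in m; the calibration is good to about 2 mm. A picture is of the moment at which its call begins. camera_model takes no time and is no camera call.
- workorder.hand_in(): hands the job in; it is judged then, once.
The state is a dict: "time_s": time; "joint_positions": joint angles; "qvel": joint speeds; "tau": joint torques, N m; "position": TCP position; "tcp_rot": TCP orientation; "force": force on the tool from outside, world axes, zero at the start; "moment": the same for the moment, N m; "opening": opening from 0.0 (shut) to 1.0 (fully open); "grasp_force": force on a finger pad.
Only numpy, scipy, OpenCV 4.12 (cv2) and the standard library are available. Lean on these libraries where they do the work, as an engineer would, in place of code of your own. Each camera call takes 0.05 s, during which the arm holds its last target. There are 200 camera calls.

### The job

Someone has left a length of square steel tube lying across the cam test stand, in the way of its crank: lift it off and lay it flat in the blue tray, setting it down rather than dropping it. Then wind the crank over the top, away from the robot's side, until the cam's yellow-marked nose points squarely at the sprung plunger and has pushed it back as far as it will go, and leave it there. Last, push the red-balled lock lever over to its other stop, and leave the hammer, brush, spray can and square where they are.

Things in the scene. Friction and masses are not known exactly. Their poses are not given: they have to be found in the camera images.
- stand: Green cam test stand, fixed; place and yaw vary, may swap sides with the tray. Origin on the table under the shaft; x axis towards the plunger (away from the robot, within 0.25 rad), y along the shaft, z up. In its frame, mm: base x -75..115, y -155..70, z 0..25; uprights 60 (x) by 22 (y), tops z 162, at y -60 and 45; plunger block x 75..110, y -26..10, to z 130.
- cam_axis (a point): Point on the shaft axis in the middle of the steel cam (fixed; stand x 0, y -8, z 110 mm; the shaft runs along the stand's y). The cam is 36 mm wide, a round body of 30 mm radius with a yellow-marked nose reaching out to 48 mm. It is clamped on the shaft at an angle that varies: seen turning over the top to the plunger, its nose leads the crank arm by 0.75 to 1.35 rad.
- crank_centre (a point): Point on the shaft axis (fixed; stand x 0, y 106, z 110 mm) about which the middle of the crank handle circles. The crank arm is at stand y 58..70 mm, beside the upright. At the nose's best place the handle is 0.22 to 0.82 rad past straight up, on the plunger side; crank stop at 1.5 rad past straight up.
- crank_grip (a point): Middle of the crank handle: black sleeve, 18 mm diameter, 70 mm long along the stand's y, spinning freely on its pin, 70 mm from the shaft axis. Starts 0.9 to 1.4 rad short of straight up on the robot's side; wind it up over the top to the plunger's side. Stays where it is left; about 5 N at the handle turns it, up to 10 N while lifting the plunger.
- plunger (a joint): Travel of the sprung plunger in m, brass ball tip of 20 mm diameter facing the cam, red collar at its tail. It moves along the stand's +x at the height of the shaft axis. 0 while the round part of the cam faces it; rises only within about 35 degrees either side of the nose; about 0.018 when the nose points squarely at it; falls again if the nose is wound past it. Sprung at 2 to 5 N.
- lock_pivot (a point): Pivot of the lock lever (fixed; stand x 0, y -120, z 62 mm); it turns about an axis along the stand's y.
- lock_ball (a point): Centre of the red ball, 28 mm in diameter, on the end of the lock lever. The lever is a 12 mm steel rod; the ball is 90 mm from the pivot.
- lock (a joint): Angle of the lock lever in rad: 0 = leaning 0.6 rad from upright to the robot's side (stand's -x), unlocked; 1.2 = leaning 0.6 rad to the plunger's side (+x), against its other stop, locked. About 2 N at the ball moves it; it stays where it is left.
- offcut_mid (a point): Centre of the loose square steel tube: 40 x 40 mm, 200 mm long along its own y axis, z up, 0.35 to 0.65 kg, one end painted red. It lies level across the tops of the two uprights, its underside 162 mm and its centre 182 mm above the table, sticking out over the crank handle. Grasp it across its 40 mm width.
- tray: Fixed blue open tray, 150 (x) x 260 (y) x 30 mm high outside, walls and floor 5 mm. Origin: centre of its underside on the table. The tube's length goes along the tray's y; lying on the floor its centre is 25 mm above the table.
- hammer_grip (a point): Hammer lying on the table on the robot's side; this point is on its handle. Not to be moved.
- brush_tip (a point): Wooden-handled brush lying on the table on the far side; this point is at the end of its bristles. Not to be moved.
- spray_mid (a point): Yellow spray can, 54 mm in diameter, 130 mm tall, standing on the far side near the middle; this point is at mid height. Not to be moved.
- square_mid (a point): Engineer's square lying on the table on the robot's side; this point is the middle of its dark 20 x 110 x 22 mm stock. Not to be moved.

How it is judged:
By the outcome, as a careful person would: the job done as asked, in the order asked, and still so for the second after the job is handed in, with the robot touching nothing.
It also fails if it takes over 72 s, if anything falls off the work surface, if the arm or the gripper's body presses on something with over 40 N, if the wrist force passes 120 N, or if a joint passes its speed limit or range.

## Working session

There is one attempt and no reset: what is moved stays moved. The work goes in short steps, Python scripts to look and compute and a shell command to move; the robot and the scene stay as the last step left them, time stands still between calls to the robot, and variables do not carry over. Pictures are saved under pics/ and viewed, at most 10 in all, crops included, and the job is handed in when it is done.

```bash
mkdir -p pics; ls; python3 - <<'E'
from rig import bot,vision
import cv2,numpy as np
np.set_printoptions(precision=4,suppress=True)
for n in("side","top"):
    im=vision.capture(n); cv2.imwrite(f"pics/{n}0.png",im[:,:,::-1]); m=vision.camera_model(n); print(n,m)
s=bot.read_state();print(s["position"],s["tcp_rot"],s["opening"])
E
```

```text
pics
side {'camera_matrix': array([[396.4109,   0.    , 279.2483],
       [  0.    , 396.4109, 215.7529],
       [  0.    ,   0.    ,   1.    ]]), 'camera_from_world': array([[ 0.9467, -0.3219,  0.011 , -0.5452],
       [ 0.2135,  0.6527,  0.7269, -0.1858],
       [-0.2412, -0.6858,  0.6866, -0.7786],
       [ 0.    ,  0.    ,  0.    ,  1.    ]])}
top {'camera_matrix': array([[452.6092,   0.    , 279.3861],
       [  0.    , 452.6092, 207.9762],
       [  0.    ,   0.    ,   1.    ]]), 'camera_from_world': array([[ 0.0201, -0.9997, -0.0133, -0.0225],
       [ 0.989 ,  0.0179,  0.1471, -0.5583],
       [-0.1468, -0.0162,  0.989 , -1.139 ],
       [ 0.    ,  0.    ,  0.    ,  1.    ]])}
[0.2719 0.562  0.2297] [[-0.9001  0.4356 -0.0011]
 [ 0.4356  0.9001 -0.0016]
 [ 0.0003 -0.0019 -1.    ]] 0.9955619463051287
```

View pics/side0.png

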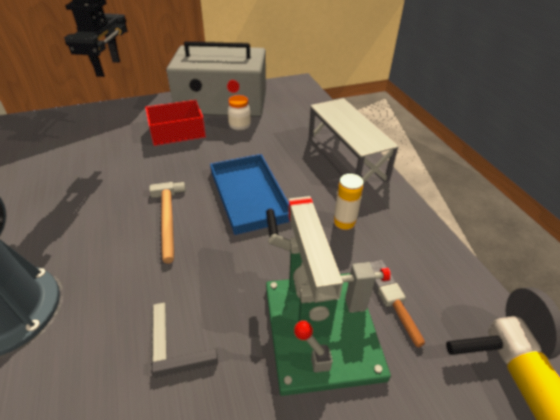

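View pics/top0.png

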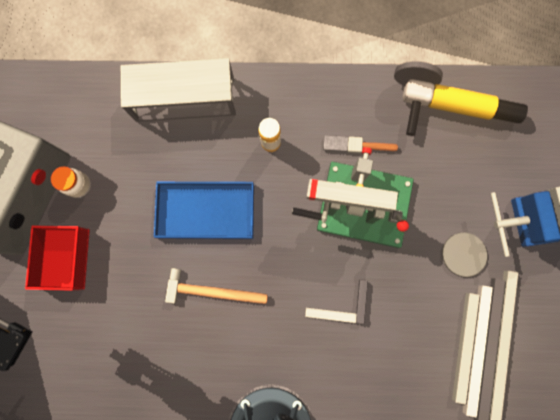

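The pictures show the stand at right, around (365,205) in top, with the tube across it, red end at (312,189). The crank handle is at (307,213), the lock ball at (403,225) and the tray at (204,210). Now I'll measure them.

```bash
cat > h.py <<'E'
import numpy as np, cv2
from rig import bot,vision
np.set_printoptions(precision=4,suppress=True)
def ray(n,px):
    m=vision.camera_model(n); T=m["camera_from_world"]; R=T[:3,:3]; c=-R.T@T[:3,3]
    v=np.linalg.solve(m["camera_matrix"],[px[0],px[1],1]); return c,R.T@np.array([v[0],-v[1],-v[2]])
def onz(n,px,z):
    c,d=ray(n,px); return c+d*(z-c[2])/d[2]
def onplane(n,px,p,nrm):
    c,d=ray(n,px); return c+d*(np.dot(np.subtract(p,c),nrm)/np.dot(d,nrm))
def two(a,b):
    c1,d1=ray("side",a); c2,d2=ray("top",b)
    t=np.linalg.lstsq(np.c_[d1,-d2],c2-c1,rcond=None)[0]
    p,q=c1+t[0]*d1,c2+t[1]*d2; return (p+q)/2, np.linalg.norm(p-q)
def proj(n,p):
    m=vision.camera_model(n); q=(m["camera_from_world"]@np.append(p,1))[:3]*[1,-1,-1]
    q=m["camera_matrix"]@q; return q[:2]/q[2]
def mask(im,lo,hi,roi=None):
    h=cv2.cvtColor(im,cv2.COLOR_RGB2HSV); m=cv2.inRange(h,np.array(lo),np.array(hi))
    if roi:
        k=np.zeros_like(m); x0,y0,x1,y1=roi; k[y0:y1,x0:x1]=255; m&=k
    return m
def pts(m): return cv2.findNonZero(m)
E
python3 - <<'E'
from h import *
t=cv2.imread("pics/top0.png")[:,:,::-1].copy(); s=cv2.imread("pics/side0.png")[:,:,::-1].copy()
def rect(n,im,lo,hi,roi,z):
    m=mask(im,lo,hi,roi); m=cv2.morphologyEx(m,cv2.MORPH_OPEN,np.ones((2,2)))
    P=cv2.convexHull(pts(m)).reshape(-1,2).astype(float)
    W=np.array([onz(n,p,z)[:2] for p in P],np.float32)
    r=cv2.minAreaRect(W*1000); print(n,r,"\n",cv2.boxPoints(r)); return r
print("tray");rect("top",t,(100,120,40),(125,255,255),(140,165,270,255),.03)
print("base");rect("top",t,(50,80,20),(85,255,255),(300,140,430,260),.025)
rect("side",s,(50,80,20),(85,255,255),(250,220,400,400),.025)
for n,im,roi in(("side",s,(285,310,320,345)),("top",t,(390,215,415,235)),("side",s,(285,190,320,210)),("top",t,(300,175,320,205)),("side",s,(375,262,395,284)),("top",t,(360,142,374,158))):
    m=mask(im,(0,150,90),(8,255,255),roi)|mask(im,(172,150,90),(180,255,255),roi); P=pts(m).reshape(-1,2); print(n,P.mean(0),len(P),P.min(0),P.max(0))
    print(cv2.minAreaRect(P.astype(np.float32)))
a=cv2.resize(t[130:260,285:425],None,fx=5,fy=5,interpolation=3)
cv2.imwrite("pics/c1.png",a[:600,:,::-1])
b=cv2.resize(s[180:400,230:430],None,fx=2.7,fy=2.7,interpolation=3)
cv2.imwrite("pics/c2.png",b[:,:,::-1])
E
```

```text
tray
top ((550.70361328125, 185.8166046142578), (146.67127990722656, 257.6774597167969), 1.0884472131729126) 
 [[474.9338 313.239 ]
 [479.8286  55.608 ]
 [626.4734  58.3942]
 [621.5786 316.0252]]
base
top ((573.3471069335938, -240.51544189453125), (222.6246795654297, 186.79989624023438), 78.97630310058594) 
 [[ 460.386  -331.9144]
 [ 643.7391 -367.6333]
 [ 686.3082 -149.1165]
 [ 502.9551 -113.3976]]
side ((583.701416015625, -214.76934814453125), (293.3488464355469, 187.26565551757812), 78.74964141845703) 
 [[ 463.2522 -340.3578]
 [ 646.9194 -376.8927]
 [ 704.1506  -89.1808]
 [ 520.4835  -52.646 ]]
side [302.9338 329.77  ] 287 [294 320] [312 339]
((303.0, 330.0), (18.384777069091797, 18.384775161743164), 45.0)
top [402.354  225.3717] 113 [397 220] [408 231]
((402.5, 225.5), (11.0, 11.0), 90.0)
side [299.8454 201.4433] 97 [289 199] [312 205]
((300.2396240234375, 201.26406860351562), (4.351319789886475, 23.338897705078125), 81.46923065185547)
top [313.0722 188.9381] 97 [310 179] [316 198]
((313.1531677246094, 188.7543182373047), (4.941858768463135, 19.235233306884766), 8.746161460876465)
side [385.701  273.7732] 97 [381 268] [390 280]
((385.8231506347656, 273.9085388183594), (12.368331909179688, 8.724091529846191), 83.6598129272461)
top [366.8246 149.7368] 57 [362 147] [372 153]
((366.969970703125, 149.7100067138672), (9.758074760437012, 5.939697742462158), 8.130102157592773)
```

View pics/c1.png

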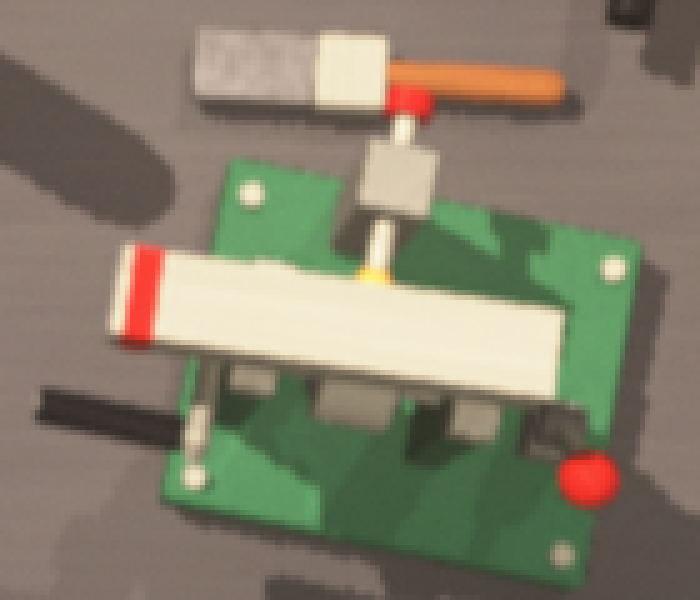

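View pics/c2.png

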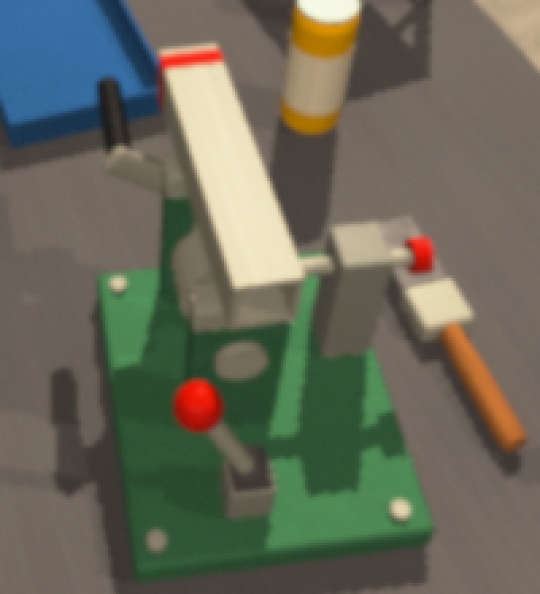

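The crops show four things:
- The tube top-face corners are at about (309,179), (307,197), (397.6,192) and (396,209.6) in top.
- The crank sleeve runs from (293,211) to (321.6,216) in top, and from (270,210) to (274.4,235.6) in side.
- The cam nose is just visible in yellow, under the tube at (359.6,184).
- The lock lever leans to the robot's side.

```bash
cat >> h.py <<'E'
yaw=-np.arctan2(42.6,218.5); SX=np.array([np.cos(yaw),np.sin(yaw),0]); SY=np.array([-np.sin(yaw),np.cos(yaw),0]); Z=np.array([0,0,1.])
O=np.array([.5733,-.2405,0])-.02*SX+.0425*SY
def st(x,y,z): return O+(x*SX+y*SY)/1000+Z*z/1000
def ins(p): d=np.asarray(p)-O; return np.array([d@SX,d@SY,d[2]])*1000
def tool(target,zyaw=None):
    """shift in tool axes (mm) and turn about tool z to put tool y along angle zyaw (rad)"""
    s=bot.read_state(); R=np.array(s["tcp_rot"]); p=np.array(s["position"])
    print("shift mm",R.T@(np.array(target)-p)*1000)
    if zyaw is not None:
        b=R.T@np.array([np.cos(zyaw),np.sin(zyaw),0]); a=np.arctan2(-b[0],b[1]); print("turn z",a,"or",a-np.sign(a)*np.pi)
E
python3 - <<'E'
from h import *
print("O",O,np.degrees(yaw))
b,e=two((303,330),(402.5,225.5)); print("ball",ins(b),e,"exp -51 -120 136")
g,e=two((272.2,222.6),(307.2,213.4)); print("grip",ins(g),e)
C=[onz("top",p,.202) for p in((309.2,178.6),(307,197),(397.6,192),(396,209.6))]
print([ins(c) for c in C]); m=np.mean(C,0); d=C[0]+C[1]-C[2]-C[3]; ty=np.arctan2(d[1],d[0]); print("tube",m,ins(m),np.degrees(ty),np.linalg.norm(d)/2)
c,e=two((385.8,273.9),(367,149.7));print("collar",ins(c),e)
m[2]=.28; tool(m,ty-np.pi/2); print(bot.read_state()["joint_positions"])
E
```

```text
O [ 0.5618 -0.195   0.    ] -11.032314360024108
ball [ -32.333  -117.7544  144.5224] 0.0015011784840644887 exp -51 -120 136
grip [-51.6649 107.4914 152.7984] 0.002723328852382292
[array([ 18.8513, 120.0653, 202.    ]), array([-23.6563, 116.3769, 202.    ]), array([ 30.0958, -80.6948, 202.    ]), array([-10.1178, -84.156 , 202.    ])]
tube [ 0.569  -0.1781  0.202 ] [  3.7933  17.8978 202.    ] 82.50166784573483 0.20102878582611355
collar [141.3825  -6.6072 111.2244] 0.0007672015790922524
shift mm [-589.8191 -536.9201  -49.4801]
turn z 1.2509097268343634 or -1.8906829267554297
[ 53.9443  30.2742  82.148   -0.0017  67.6903 -10.2285]
```

```bash
python3 -m handwheel '[{"delta_rot":[0,0,0.1],"xyz":[-40,-36,-30],"hand":-1},{"delta_rot":[0,0,0.2],"xyz":[-85,-78,-50],"hand":-1},{"delta_rot":[0,0,0.3],"xyz":[-130,-118,-50],"hand":-1},{"delta_rot":[0,0,0.4],"xyz":[-175,-160,-50],"hand":-1},{"delta_rot":[0,0,0.5],"xyz":[-220,-200,-50],"hand":-1}]'; python3 -c "
from h import *
tool([.569,-.178,.28],np.radians(-7.5))"
```

```text
time_s: 0.72
position: [0.3833, 0.2848, 0.2804]
tcp_rot: [[-0.579, 0.816, -0.0], [0.816, 0.579, -0.0], [-0.0, -0.0, -1.0]]
force: [0.3, 0.2, 1.0]
opening: 0.995
grasp_force: 0.0
shift mm [-484.8767 -116.3731    0.5306]
turn z 0.7480192459872442 or -2.393573407602549
```

```bash
python3 -m handwheel '[{"delta_rot":[0,0,0.1],"xyz":[-55,-13,0],"hand":-1},{"delta_rot":[0,0,0.22],"xyz":[-110,-26,0],"hand":-1},{"delta_rot":[0,0,0.34],"xyz":[-165,-40,0],"hand":-1},{"delta_rot":[0,0,0.46],"xyz":[-220,-53,0],"hand":-1},{"delta_rot":[0,0,0.58],"xyz":[-275,-66,0],"hand":-1}]'; python3 -c "
from h import *
tool([.569,-.178,.28],np.radians(-7.5))"
```

```text
time_s: 1.35
position: [0.4894, 0.0228, 0.2804]
tcp_rot: [[-0.036, 0.999, -0.0], [0.999, 0.036, 0.0], [0.0, -0.0, -1.0]]
force: [0.9, 0.3, 0.3]
opening: 1.002
grasp_force: 0.0
shift mm [-203.4707   72.3464    0.2924]
turn z 0.16663019391567802 or -2.9749624596741153
```

```bash
python3 -m handwheel '[{"delta_rot":[0,0,0.05],"xyz":[-55,20,0],"hand":-1},{"delta_rot":[0,0,0.1],"xyz":[-110,39,0],"hand":-1},{"delta_rot":[0,0,0.167],"xyz":[-160,57,0],"hand":-1},{"delta_rot":[0,0,0.167],"xyz":[-203,72,0],"hand":-1},{"delta_rot":[0,0,0.167],"xyz":[-203,72,40],"hand":-1}]'; python3 - <<'E'
from h import *
tool([.569,-.178,.179],np.radians(-7.5))
im=vision.capture("side"); cv2.imwrite("pics/s2.png",cv2.resize(im[130:410,180:460],None,fx=2,fy=2,interpolation=3)[:,:,::-1])
E
```

```text
time_s: 1.98
position: [0.5729, -0.1805, 0.2425]
tcp_rot: [[0.131, 0.991, 0.009], [0.991, -0.131, -0.005], [-0.004, 0.009, -1.0]]
force: [-0.4, 1.0, -0.4]
opening: 1.001
grasp_force: 0.0
shift mm [ 2.2582 -4.7668 63.4776]
turn z -6.727523824008376e-05 or 3.141525378351553
```

View pics/s2.png

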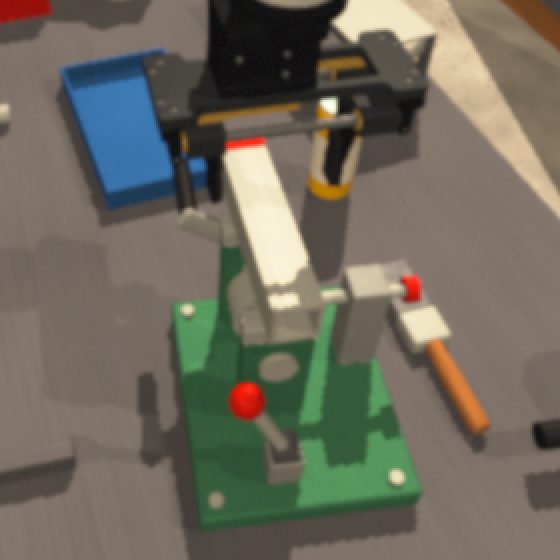

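The fingers straddle the tube (about (260,215) in the crop), and the crank arm is clear at (200,225). Descend and close.

```bash
python3 -m handwheel '[{"delta_rot":[0,0,0],"xyz":[0,0,30],"hand":-1},{"delta_rot":[0,0,0],"xyz":[0,0,61],"hand":-1},{"delta_rot":[0,0,0],"xyz":[0,0,61],"hand":-1},{"delta_rot":[0,0,0],"xyz":[0,0,61],"hand":1},{"delta_rot":[0,0,0],"xyz":[0,0,61],"hand":1}]';python3 -m handwheel '[{"delta_rot":[0,0,0],"xyz":[0,0,0],"hand":1},{"delta_rot":[0,0,0],"xyz":[0,0,0],"hand":1},{"delta_rot":[0,0,0],"xyz":[0,0,0],"hand":1},{"delta_rot":[0,0,0],"xyz":[0,0,0],"hand":1},{"delta_rot":[0,0,0],"xyz":[0,0,0],"hand":1}]'
```

```text
time_s: 2.65
position: [0.5702, -0.1757, 0.1812]
tcp_rot: [[0.126, 0.992, 0.003], [0.992, -0.126, -0.001], [-0.001, 0.003, -1.0]]
force: [0.7, -0.2, 0.5]
opening: 0.853
grasp_force: 0.0
time_s: 3.28
position: [0.57, -0.1756, 0.1798]
tcp_rot: [[0.127, 0.992, 0.002], [0.992, -0.127, -0.0], [-0.0, 0.002, -1.0]]
force: [2.6, 0.1, -0.5]
opening: 0.461
grasp_force: 30.0
```

```bash
python3 -m handwheel '[{"delta_rot":[0,0,0],"xyz":[0,0,-20],"hand":1},{"delta_rot":[0,0,0],"xyz":[0,0,-50],"hand":1},{"delta_rot":[0,0,0],"xyz":[0,0,-80],"hand":1},{"delta_rot":[0,0,0],"xyz":[20,0,-80],"hand":1},{"delta_rot":[0,0,0],"xyz":[60,0,-80],"hand":1}]'; python3 - <<'E'
from h import *
tool([.551,.186,.26],np.radians(1.1))
s=bot.read_state(); print(s["force"],s["opening"],s["grasp_force"],s["moment"])
im=vision.capture("top"); cv2.imwrite("pics/t3.png",im[:,:,::-1])
E
```

```text
time_s: 3.9
position: [0.5753, -0.1151, 0.2574]
tcp_rot: [[0.129, 0.992, -0.004], [0.992, -0.129, 0.002], [0.001, -0.004, -1.0]]
force: [-0.1, 0.8, -5.5]
opening: 0.458
grasp_force: 30.0
shift mm [295.4472 -63.0788  -1.9395]
turn z -0.14887048821535737 or 2.9927221653744356
[-0.137   0.8095 -5.5358] 0.45785682553672336 29.977393504232168 [-0.0181  0.0423 -0.0648]
```

```bash
python3 -m handwheel '[{"delta_rot":[0,0,-0.03],"xyz":[60,-13,0],"hand":1},{"delta_rot":[0,0,-0.06],"xyz":[120,-26,0],"hand":1},{"delta_rot":[0,0,-0.1],"xyz":[180,-38,0],"hand":1},{"delta_rot":[0,0,-0.15],"xyz":[240,-51,0],"hand":1},{"delta_rot":[0,0,-0.15],"xyz":[293,-63,0],"hand":1}]'; python3 -m handwheel '[{"delta_rot":[0,0,0],"xyz":[0,0,40],"hand":1},{"delta_rot":[0,0,0],"xyz":[0,0,80],"hand":1},{"delta_rot":[0,0,0],"xyz":[0,0,120],"hand":1},{"delta_rot":[0,0,0],"xyz":[0,0,150],"hand":1},{"delta_rot":[0,0,0],"xyz":[0,0,175],"hand":1}]';python3 - <<'E'
from h import *
tool([.551,.186,.0225],np.radians(1.1))
im=vision.capture("side"); cv2.imwrite("pics/s4.png",cv2.resize(im[60:280,150:430],None,fx=2,fy=2)[:,:,::-1])
E
```

```text
time_s: 4.58
position: [0.5484, 0.1856, 0.2569]
tcp_rot: [[-0.025, 1.0, -0.006], [1.0, 0.025, -0.0], [-0.0, -0.006, -1.0]]
force: [1.6, -0.6, -5.9]
opening: 0.459
grasp_force: 30.0
time_s: 5.2
position: [0.5481, 0.1833, 0.081]
tcp_rot: [[-0.024, 1.0, -0.007], [1.0, 0.024, -0.001], [-0.0, -0.007, -1.0]]
force: [-0.0, 0.1, -6.3]
opening: 0.456
grasp_force: 30.0
shift mm [ 2.6642  3.403  58.4515]
turn z 0.00457437620778435 or -3.137018277382009
```

View pics/s4.png

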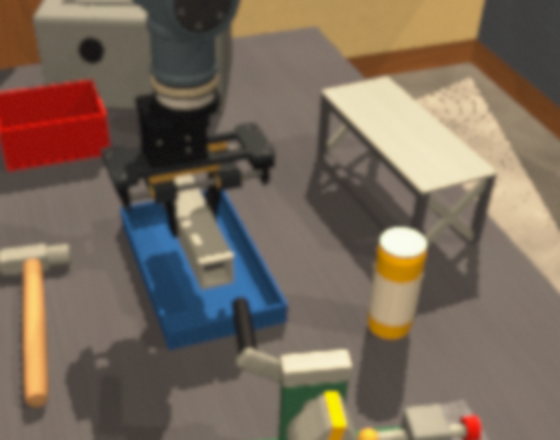

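The tube hangs over the tray, centred. Lower it gently.

```bash
python3 -m handwheel '[{"delta_rot":[0,0,0],"xyz":[1,1,25],"hand":1},{"delta_rot":[0,0,0],"xyz":[2,3,42],"hand":1},{"delta_rot":[0,0,0],"xyz":[2,3,50],"hand":1},{"delta_rot":[0,0,0],"xyz":[2,3,53],"hand":1},{"delta_rot":[0,0,0],"xyz":[2,3,55],"hand":1}]'; python3 -m handwheel '[{"delta_rot":[0,0,0],"xyz":[0,0,0.5],"hand":1},{"delta_rot":[0,0,0],"xyz":[0,0,1],"hand":1},{"delta_rot":[0,0,0],"xyz":[0,0,1.5],"hand":1},{"delta_rot":[0,0,0],"xyz":[0,0,2],"hand":1},{"delta_rot":[0,0,0],"xyz":[0,0,2],"hand":1}]'
```

```text
time_s: 5.88
position: [0.5549, 0.1848, 0.03]
tcp_rot: [[-0.023, 1.0, 0.001], [1.0, 0.023, 0.0], [0.0, 0.001, -1.0]]
force: [-0.2, -0.3, -6.2]
opening: 0.455
grasp_force: 30.0
time_s: 6.5
position: [0.5544, 0.1847, 0.0275]
tcp_rot: [[-0.023, 1.0, -0.0], [1.0, 0.023, -0.0], [-0.0, -0.0, -1.0]]
force: [-0.2, 0.7, -6.5]
opening: 0.455
grasp_force: 30.0
```

Still about 5 mm above the floor (measured force unchanged).

```bash
python3 -m handwheel '[{"delta_rot":[0,0,0],"xyz":[0,0,1],"hand":1},{"delta_rot":[0,0,0],"xyz":[0,0,2],"hand":1},{"delta_rot":[0,0,0],"xyz":[0,0,3],"hand":1},{"delta_rot":[0,0,0],"xyz":[0,0,3.5],"hand":1},{"delta_rot":[0,0,0],"xyz":[0,0,4],"hand":1}]'; python3 -m handwheel '[{"delta_rot":[0,0,0],"xyz":[0,0,0.5],"hand":1},{"delta_rot":[0,0,0],"xyz":[0,0,1],"hand":1},{"delta_rot":[0,0,0],"xyz":[0,0,1],"hand":1},{"delta_rot":[0,0,0],"xyz":[0,0,1],"hand":1},{"delta_rot":[0,0,0],"xyz":[0,0,1],"hand":1}]'
```

```text
time_s: 7.12
position: [0.5544, 0.1848, 0.0235]
tcp_rot: [[-0.023, 1.0, -0.0], [1.0, 0.023, 0.0], [0.0, -0.0, -1.0]]
force: [0.1, 0.3, -7.0]
opening: 0.455
grasp_force: 30.0
time_s: 7.75
position: [0.5545, 0.1848, 0.0228]
tcp_rot: [[-0.023, 1.0, 0.0], [1.0, 0.023, 0.0], [0.0, 0.0, -1.0]]
force: [-1.3, -0.3, -1.3]
opening: 0.455
grasp_force: 30.0
```

Floor is carrying it; release partway and rise.

```bash
python3 -m handwheel '[{"delta_rot":[0,0,0],"xyz":[0,0,0.4],"hand":1},{"delta_rot":[0,0,0],"xyz":[0,0,0.4],"hand":-0.5},{"delta_rot":[0,0,0],"xyz":[0,0,0.4],"hand":-0.5},{"delta_rot":[0,0,0],"xyz":[0,0,0.4],"hand":-0.5},{"delta_rot":[0,0,0],"xyz":[0,0,0.4],"hand":-0.5}]'; python3 -m handwheel '[{"delta_rot":[0,0,0],"xyz":[0,0,-40],"hand":-0.5},{"delta_rot":[0,0,0],"xyz":[0,0,-90],"hand":-0.5},{"delta_rot":[0,0,0],"xyz":[0,0,-150],"hand":-0.5},{"delta_rot":[0,0,0],"xyz":[0,0,-200],"hand":-0.5},{"delta_rot":[0,0,0],"xyz":[-50,0,-210],"hand":-0.5}]'
python3 - <<'E'
from h import *
t=vision.capture("top"); s=vision.capture("side")
cv2.imwrite("pics/t5.png",t[:,:,::-1]);cv2.imwrite("pics/s5.png",s[:,:,::-1])
a=cv2.resize(t[130:260,285:425],None,fx=4,fy=4,interpolation=3); b=cv2.resize(s[180:340,230:430],None,fx=3.25,fy=3.25,interpolation=3)[:520]
c=np.zeros((520,800,3),np.uint8); c[:,:400]=a[:,:400]; c[:,400:]=b[:,50:450]; cv2.imwrite("pics/c5.png",c[:,:,::-1])
E
```

```text
time_s: 8.38
position: [0.5546, 0.1848, 0.0222]
tcp_rot: [[-0.023, 1.0, 0.0], [1.0, 0.023, 0.0], [0.0, 0.0, -1.0]]
force: [0.0, -0.6, -0.1]
opening: 0.737
grasp_force: 0.0
time_s: 9.0
position: [0.5581, 0.1369, 0.2367]
tcp_rot: [[-0.028, 1.0, 0.01], [1.0, 0.028, 0.001], [0.001, 0.01, -1.0]]
force: [0.6, -0.4, -0.3]
opening: 0.75
grasp_force: 0.0
```

View pics/c5.png

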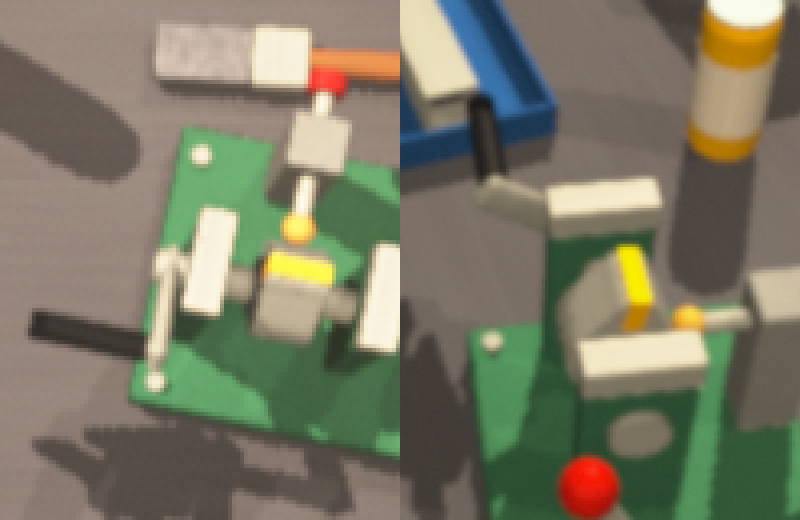

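View pics/s5.png

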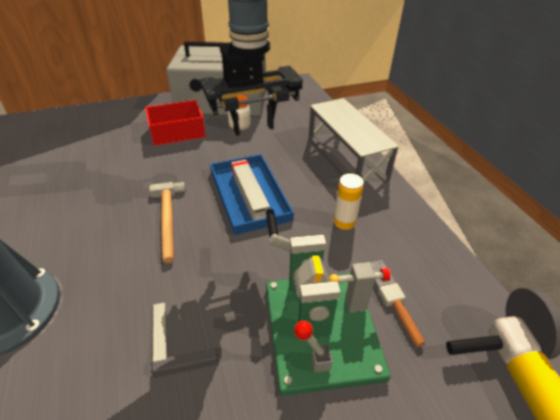

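The tube lies flat in the tray. The handle is unchanged on the robot's side, and the yellow nose faces up and towards the plunger, at about (352,195) in top and (317,268) in side. The tools haven't moved. Next I'll measure the nose and the handle.

```bash
cat >> h.py <<'E'
def nose(t,s):
    r=[]
    for n,im,roi in(("side",s,(300,245,330,288)),("top",t,(345,165,372,208))):
        m=mask(im,(25,150,100),(33,255,255),roi); P=pts(m)
        c=np.mean(P.reshape(-1,2),0); r.append(c); print(n,c,len(P),cv2.minAreaRect(P))
    p,e=two(*r); q=ins(p); print("nose",q,e,"angle",np.arctan2(q[0],q[2]-110)); return q
def red(n,im,roi):
    m=mask(im,(0,150,90),(8,255,255),roi)|mask(im,(172,150,90),(180,255,255),roi); return pts(m).reshape(-1,2).mean(0)
def collar(t,s):
    p,e=two(red("side",s,(372,260,405,290)),red("top",t,(355,130,380,160))); print("collar",ins(p),e)
E
python3 - <<'E'
from h import *
t=cv2.imread("pics/t5.png")[:,:,::-1].copy(); s=cv2.imread("pics/s5.png")[:,:,::-1].copy()
nose(t,s); collar(t,s)
for n,im,roi in(("side",s,(262,205,282,240)),("top",t,(288,205,322,222))):
    P=pts(mask(im,(0,0,0),(180,255,45),roi)); print(n,len(P),cv2.minAreaRect(P),P.reshape(-1,2).mean(0), proj(n,st(-54,106,154.6)),proj(n,st(-54,71,154.6)),proj(n,st(-54,141,154.6)))
tool(st(-54,106,230),yaw)
E
```

```text
side [317.1615 263.6538] 130 ((317.19378662109375, 263.8398742675781), (19.11305809020996, 7.045598030090332), 77.00537872314453)
top [359.5672 196.403 ] 67 ((360.4230651855469, 192.88462829589844), (15.689291000366211, 11.7669677734375), 11.309932708740234)
nose [ 12.0603  -4.6607 157.0885] 0.000898228562731079 angle 0.2507296397052073
collar [141.4708  -6.0503 110.8791] 0.0007411907300520429
side 81 ((271.20904541015625, 221.2991943359375), (23.08661460876465, 7.423930644989014), 84.80557250976562) [269.5185 220.1481] [270.3516 222.7177] [272.6388 236.1012] [268.214  210.2095]Traceback (most recent call last):
  File "<stdin>", line 5, in <module>
TypeError: object of type 'NoneType' has no len()
```

```bash
python3 -c "
from h import *
for n in('top',): print(proj(n,st(-54,106,154.6)))
tool(st(-54,106,220),yaw); tool(st(-54,106,143.6))"
```

```text
[307.7669 213.8221]
shift mm [-211.6043  -32.1874   14.6981]
turn z 0.21267063150784435 or -2.9289220220819487
shift mm [-211.4611  -32.5403   91.0971]
```

```bash
python3 -m handwheel '[{"delta_rot":[0,0,0.1],"xyz":[-55,-8,0],"hand":-0.5},{"delta_rot":[0,0,0.2],"xyz":[-110,-16,0],"hand":-0.5},{"delta_rot":[0,0,0.213],"xyz":[-165,-25,0],"hand":-0.5},{"delta_rot":[0,0,0.213],"xyz":[-210,-32,5],"hand":-0.5},{"delta_rot":[0,0,0.213],"xyz":[-210,-32,14],"hand":-0.5}]'; python3 -c "
from h import *
tool(st(-54,106,143.6),yaw)"
```

```text
time_s: 9.72
position: [0.5284, -0.0785, 0.2177]
tcp_rot: [[0.194, 0.981, 0.0], [0.981, -0.194, -0.0], [-0.0, 0.001, -1.0]]
force: [-1.4, 0.9, 0.2]
opening: 0.747
grasp_force: 0.0
shift mm [-1.885   0.9994 74.1218]
turn z -0.0023692883189034555 or 3.13922336527089
```

```bash
python3 -m handwheel '[{"delta_rot":[0,0,0],"xyz":[0,0,40],"hand":-0.5},{"delta_rot":[0,0,0],"xyz":[0,0,74],"hand":-0.5},{"delta_rot":[0,0,0],"xyz":[0,0,74],"hand":-0.5},{"delta_rot":[0,0,0],"xyz":[0,0,74],"hand":1},{"delta_rot":[0,0,0],"xyz":[0,0,74],"hand":1}]';python3 -m handwheel '[{"delta_rot":[0,0,0],"xyz":[0,0,0],"hand":1},{"delta_rot":[0,0,0],"xyz":[0,0,0],"hand":1},{"delta_rot":[0,0,0],"xyz":[0,0,0],"hand":1},{"delta_rot":[0,0,0],"xyz":[0,0,0],"hand":1},{"delta_rot":[0,0,0],"xyz":[0,0,0],"hand":1}]'; python3 - <<'E'
from h import *
s=bot.read_state(); p=np.array(s["position"]);p[2]+=.011; q=ins(p); print(q,np.hypot(q[0],q[2]-110),np.arctan2(q[0],q[2]-110))
for a in np.arange(-.8,.5,.1): print(round(a,2),np.round((np.array([70*np.sin(a),110+70*np.cos(a)])-q[[0,2]])*[1,-1],0))
E
```

```text
time_s: 10.35
position: [0.5295, -0.0758, 0.1455]
tcp_rot: [[0.188, 0.982, 0.003], [0.982, -0.188, -0.001], [-0.0, 0.003, -1.0]]
force: [0.5, 0.9, -0.7]
opening: 0.603
grasp_force: 0.0
time_s: 10.98
position: [0.5311, -0.0765, 0.1449]
tcp_rot: [[0.19, 0.982, 0.006], [0.982, -0.189, -0.001], [-0.0, 0.006, -1.0]]
force: [5.8, 1.8, -0.8]
opening: 0.199
grasp_force: 30.0
[-52.7631 110.3737 155.8514] 69.90206894492711 -0.8553721918897826
-0.8 [ 3. -3.]
-0.7 [ 8. -8.]
-0.6 [ 13. -12.]
-0.5 [ 19. -16.]
-0.4 [ 26. -19.]
-0.3 [ 32. -21.]
-0.2 [ 39. -23.]
-0.1 [ 46. -24.]
-0.0 [ 53. -24.]
0.1 [ 60. -24.]
0.2 [ 67. -23.]
0.3 [ 73. -21.]
0.4 [ 80. -19.]
```

Gripped the sleeve. Wind along the arc.

```bash
python3 -m handwheel '[{"delta_rot":[0,0,0],"xyz":[0,8,-8],"hand":1},{"delta_rot":[0,0,0],"xyz":[0,13,-12],"hand":1},{"delta_rot":[0,0,0],"xyz":[0,19,-16],"hand":1},{"delta_rot":[0,0,0],"xyz":[0,26,-19],"hand":1},{"delta_rot":[0,0,0],"xyz":[0,32,-21],"hand":1}]'; python3 - <<'E'
from h import *
s=bot.read_state(); p=np.array(s["position"]);p[2]+=.011; q=ins(p); print(q,np.hypot(q[0],q[2]-110),np.arctan2(q[0],q[2]-110))
for a in np.arange(-.2,.5,.1): print(round(a,2),np.round((np.array([70*np.sin(a),110+70*np.cos(a)])-q[[0,2]])*[1,-1],0))
E
```

```text
time_s: 11.6
position: [0.5543, -0.081, 0.1658]
tcp_rot: [[0.188, 0.982, -0.014], [0.982, -0.188, 0.002], [-0.0, -0.014, -1.0]]
force: [-13.1, 0.8, 12.2]
opening: 0.196
grasp_force: 30.0
[-29.1863 110.4521 176.8241] 72.9198592161211 -0.4117918137237425
-0.2 [15. -2.]
-0.1 [22. -3.]
0.0 [29. -3.]
0.1 [36. -3.]
0.2 [43. -2.]
0.3 [50. -0.]
0.4 [56.  2.]
```

```bash
python3 -m handwheel '[{"delta_rot":[0,0,0],"xyz":[0,7,-3],"hand":1},{"delta_rot":[0,0,0],"xyz":[0,14,-5],"hand":1},{"delta_rot":[0,0,0],"xyz":[0,21,-5],"hand":1},{"delta_rot":[0,0,0],"xyz":[0,28,-5],"hand":1},{"delta_rot":[0,0,0],"xyz":[0,35,-4],"hand":1}]'; python3 - <<'E'
from h import *
s=bot.read_state(); p=np.array(s["position"]);p[2]+=.011; q=ins(p); print(q,np.hypot(q[0],q[2]-110),np.arctan2(q[0],q[2]-110))
t=vision.capture("top"); s=vision.capture("side")
cv2.imwrite("pics/t6.png",t[:,:,::-1]);cv2.imwrite("pics/s6.png",s[:,:,::-1])
collar(t,s); nose(t,s)
E
```

```text
time_s: 12.22
position: [0.5938, -0.0888, 0.1743]
tcp_rot: [[0.188, 0.982, 0.0], [0.982, -0.188, -0.001], [-0.001, 0.0, -1.0]]
force: [-9.0, 1.7, 21.4]
opening: 0.194
grasp_force: 30.0
[ 11.1329 110.3592 185.3075] 76.12599346463523 0.1467692250572307
collar [152.2735  -5.353  109.9485] 0.003291260969802965Traceback (most recent call last):
  File "<stdin>", line 5, in <module>
  File "h.py", line 38, in nose
    c=np.mean(P.reshape(-1,2),0); r.append(c); print(n,c,len(P),cv2.minAreaRect(P))
              ^^^^^^^^^
AttributeError: 'NoneType' object has no attribute 'reshape'
```

Fitting the circle through the measured points puts the true crank centre at about (4.5,115.6) in my grasp coordinates. The crank is now at about 0.09 rad, with roughly 0.27 to go. Correct the height and go on.

```bash
python3 -m handwheel '[{"delta_rot":[0,0,0],"xyz":[0,3,-4],"hand":1},{"delta_rot":[0,0,0],"xyz":[0,7,-4],"hand":1},{"delta_rot":[0,0,0],"xyz":[0,11,-3],"hand":1},{"delta_rot":[0,0,0],"xyz":[0,14,-2.5],"hand":1},{"delta_rot":[0,0,0],"xyz":[0,14,-2.5],"hand":1}]'; cat >> h.py <<'E'
def crank():
    s=bot.read_state(); p=np.array(s["position"])-.011*np.array(s["tcp_rot"])[:,2]; q=ins(p)-[4.5,0,115.6]; print("crank",q,np.hypot(q[0],q[2]),np.arctan2(q[0],q[2]),"F",s["force"])
def look(i):
    t=vision.capture("top"); s=vision.capture("side")
    cv2.imwrite(f"pics/t{i}.png",t[:,:,::-1]);cv2.imwrite(f"pics/s{i}.png",s[:,:,::-1]); collar(t,s)
    for n,im,roi in(("side",s,(372,260,405,290)),("top",t,(355,130,380,160))): print(n,red(n,im,roi))
E
python3 -c "
from h import *
crank(); look(7)"
```

```text
time_s: 12.95
position: [0.6068, -0.0914, 0.1721]
tcp_rot: [[0.189, 0.982, -0.003], [0.982, -0.189, -0.0], [-0.001, -0.003, -1.0]]
force: [-4.9, -1.8, 3.0]
opening: 0.199
grasp_force: 30.0
crank [ 19.8792 110.2669  67.5387] 70.40350904093718 0.2862546410534127 F [-4.9306 -1.8459  2.9538]
collar [157.0177  -5.0837 109.7518] 0.0023422483616523915
side [394.1188 272.8119]
top [367.3167 144.1   ]
```

```bash
python3 -m handwheel '[{"delta_rot":[0,0,0],"xyz":[0,2,0.5],"hand":1},{"delta_rot":[0,0,0],"xyz":[0,4,1],"hand":1},{"delta_rot":[0,0,0],"xyz":[0,6,2],"hand":1},{"delta_rot":[0,0,0],"xyz":[0,6,2],"hand":1},{"delta_rot":[0,0,0],"xyz":[0,6,2],"hand":1}]'; python3 -c "
from h import *
crank(); look(8)"
python3 -m handwheel '[{"delta_rot":[0,0,0],"xyz":[0,1,0.5],"hand":1},{"delta_rot":[0,0,0],"xyz":[0,3,1],"hand":1},{"delta_rot":[0,0,0],"xyz":[0,4,1.5],"hand":1},{"delta_rot":[0,0,0],"xyz":[0,4,1.5],"hand":1},{"delta_rot":[0,0,0],"xyz":[0,4,1.5],"hand":1}]'; python3 -c "
from h import *
crank(); look(9)"
```

```text
time_s: 13.68
position: [0.6131, -0.0926, 0.1699]
tcp_rot: [[0.189, 0.982, -0.002], [0.982, -0.189, -0.0], [-0.001, -0.002, -1.0]]
force: [-4.7, -2.4, 2.8]
opening: 0.195
grasp_force: 30.0
crank [ 26.2439 110.2655  65.3244] 70.39899873230333 0.3820110223795767 F [-4.6641 -2.4057  2.8337]
collar [157.9012  -5.7454 110.2984] 0.0024510089012502335
side [394.8077 272.8558]
top [367.6724 143.7759]
time_s: 14.4
position: [0.617, -0.0934, 0.1683]
tcp_rot: [[0.189, 0.982, -0.002], [0.982, -0.189, -0.0], [-0.001, -0.002, -1.0]]
force: [-4.5, -1.9, 1.4]
opening: 0.2
grasp_force: 30.0
crank [ 30.2368 110.2673  63.663 ] 70.47869193893652 0.443407857051412 F [-4.4998 -1.8744  1.3981]
collar [158.0127  -5.7648 110.3648] 0.0027083026618800934
side [394.951  272.8235]
top [367.6724 143.7759]
```

```bash
python3 - <<'E'
from h import *
for i,a in((5,-.958),(6,.094),(7,.286),(8,.382),(9,.443)):
    o=[a]
    for n,x0,y0,x1,y1 in(("s",372,260,405,290),("t",355,132,380,160)):
        im=cv2.imread(f"pics/{n}{i}.png").astype(float)[y0:y1,x0:x1]; w=np.clip(im[:,:,2]-np.maximum(im[:,:,1],im[:,:,0])-55,0,None)
        yy,xx=np.mgrid[y0:y1,x0:x1]; o+=[(w*xx).sum()/w.sum(),(w*yy).sum()/w.sum()]
    print(np.array(o))
    p,e=two(o[1:3],o[3:5]); print(ins(p),e)
a=cv2.imread("pics/s9.png")[230:330,270:410]; b=cv2.imread("pics/t9.png")[130:230,310:410]
cv2.imwrite("pics/c9.png",np.hstack([cv2.resize(a,(560,400),interpolation=2),cv2.resize(b,(240,400)[:1]+(240,),interpolation=2) if 0 else cv2.copyMakeBorder(cv2.resize(b,(240,240),interpolation=2),0,160,0,0,0)]))
E
```

```text
[ -0.958  385.9706 273.0065 368.0875 148.17  ]
[142.4882  -7.651  115.4483] 0.003038334460687149
[  0.094  392.0757 272.4137 368.5899 145.7046]
[151.2458  -8.1224 115.709 ] 0.0015286100660500991
[  0.286  394.365  272.1921 368.9616 144.1459]
[155.3696  -8.2862 115.8791] 0.001633482367058867
[  0.382  395.0041 272.1289 368.9919 143.7699]
[156.4886  -8.2217 115.7722] 0.001862482874770983
[  0.443  395.1937 272.1359 369.0278 143.6665]
[156.8017  -8.2687 115.7543] 0.0019159243342929285
```

View pics/c9.png

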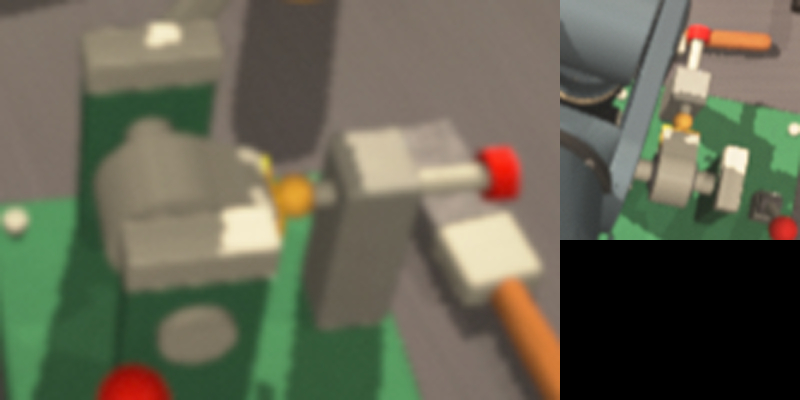

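The ball sits on the yellow nose, at about (290,195) in the crop. The collar fit puts the peak near 0.48, so I'll wind a little further.

```bash
cat >> h.py <<'E'
def sub(i):
    o=[]
    for n,x0,y0,x1,y1 in(("s",372,260,405,290),("t",355,132,380,160)):
        im=cv2.imread(f"pics/{n}{i}.png").astype(float)[y0:y1,x0:x1]; w=np.clip(im[:,:,2]-np.maximum(im[:,:,1],im[:,:,0])-55,0,None)
        yy,xx=np.mgrid[y0:y1,x0:x1]; o+=[(w*xx).sum()/w.sum(),(w*yy).sum()/w.sum()]
    print("sub",np.array(o),ins(two(o[:2],o[2:])[0]))
E
python3 -m handwheel '[{"delta_rot":[0,0,0],"xyz":[0,1,0.5],"hand":1},{"delta_rot":[0,0,0],"xyz":[0,2,1],"hand":1},{"delta_rot":[0,0,0],"xyz":[0,3,1.5],"hand":1},{"delta_rot":[0,0,0],"xyz":[0,3,1.5],"hand":1},{"delta_rot":[0,0,0],"xyz":[0,3,1.5],"hand":1}]'; python3 -c "
from h import *
crank(); look(10); sub(10); print(proj('side',st(141,-8,110)),proj('side',st(159,-8,110)))"
```

```text
time_s: 15.12
position: [0.62, -0.094, 0.1667]
tcp_rot: [[0.189, 0.982, -0.002], [0.982, -0.189, -0.0], [-0.001, -0.002, -1.0]]
force: [-5.2, -3.3, 0.8]
opening: 0.199
grasp_force: 30.0
crank [ 33.3184 110.2591  62.1116] 70.48380828655137 0.4923641157334727 F [-5.1883 -3.2763  0.7529]
collar [158.0718  -5.6371 110.2463] 0.0029755189388507254
side [395.0196 272.7941]
top [367.5965 143.807 ]
sub [395.2231 272.1249 369.0591 143.6634] [156.7999  -8.3319 115.8622]
[385.5006 274.9919] [395.0948 273.9912]
```

The collar has levelled off (395.19 to 395.22 px, about 17.5 mm of travel), so the nose is square. Release and rise.

```bash
python3 -m handwheel '[{"delta_rot":[0,0,0],"xyz":[0,-1,0],"hand":1},{"delta_rot":[0,0,0],"xyz":[0,-1,0],"hand":-0.3},{"delta_rot":[0,0,0],"xyz":[0,-1,0],"hand":-0.3},{"delta_rot":[0,0,0],"xyz":[0,-1,0],"hand":-0.3},{"delta_rot":[0,0,0],"xyz":[0,-1,0],"hand":-0.3}]';  python3 -m handwheel '[{"delta_rot":[0,0,0],"xyz":[0,-1,-20],"hand":-0.3},{"delta_rot":[0,0,0],"xyz":[0,-1,-60],"hand":-0.3},{"delta_rot":[0,0,0],"xyz":[0,-20,-80],"hand":1},{"delta_rot":[0,0,0],"xyz":[0,-70,-80],"hand":1},{"delta_rot":[0,0,0],"xyz":[0,-125,-80],"hand":1}]'; python3 -c "
from h import *
look(11); sub(11); tool(st(-103,-120,240),yaw)"
```

```text
time_s: 15.85
position: [0.6201, -0.0932, 0.1667]
tcp_rot: [[0.189, 0.982, 0.001], [0.982, -0.189, 0.0], [0.0, 0.001, -1.0]]
force: [-0.5, 0.0, 0.5]
opening: 0.564
grasp_force: 0.0
time_s: 16.48
position: [0.4965, -0.0698, 0.247]
tcp_rot: [[0.189, 0.982, 0.002], [0.982, -0.189, -0.001], [-0.0, 0.002, -1.0]]
force: [0.0, 1.1, -0.4]
opening: 0.394
grasp_force: 0.0
collar [158.0718  -5.6371 110.2463] 0.0029755189388507254
side [395.0196 272.7941]
top [367.5965 143.807 ]
sub [395.2155 272.0994 369.1079 143.6558] [156.7469  -8.4158 116.0561]
shift mm [-231.9547   -7.3388    4.8667]
turn z 0.0029037245118986327 or -3.1386889290778943
```

```bash
python3 -m handwheel '[{"delta_rot":[0,0,0],"xyz":[-55,-6,0],"hand":1},{"delta_rot":[0,0,0],"xyz":[-110,-7,0],"hand":1},{"delta_rot":[0,0,0],"xyz":[-165,-7,0],"hand":1},{"delta_rot":[0,0,0],"xyz":[-215,-7,0],"hand":1},{"delta_rot":[0,0,0],"xyz":[-233,-7,20],"hand":1}]';  python3 -m handwheel '[{"delta_rot":[0,0,0],"xyz":[0,0,30],"hand":1},{"delta_rot":[0,0,0],"xyz":[0,0,60],"hand":1},{"delta_rot":[0,0,0],"xyz":[0,0,88],"hand":1},{"delta_rot":[0,0,0],"xyz":[0,0,88],"hand":1},{"delta_rot":[0,0,0],"xyz":[0,0,88],"hand":1}]'; python3 -c "
from h import *
s=bot.read_state();print(ins(s['position']),s['force']);tool(st(22,-120,136),yaw)
t=vision.capture('top'); S=vision.capture('side'); a=red('side',S,(285,305,345,345)); b=red('top',t,(385,190,420,240)); print(a,b); p,e=two(a,b); print(ins(p),e)"
```

```text
time_s: 17.2
position: [0.4473, -0.3019, 0.2281]
tcp_rot: [[0.192, 0.981, 0.005], [0.981, -0.192, -0.005], [-0.004, 0.006, -1.0]]
force: [-0.2, 0.3, -0.1]
opening: 0.008
grasp_force: 0.0
time_s: 17.82
position: [0.4469, -0.298, 0.1394]
tcp_rot: [[0.189, 0.982, 0.001], [0.982, -0.189, -0.001], [-0.001, 0.001, -1.0]]
force: [-0.1, -0.5, 0.1]
opening: 0.007
grasp_force: 0.0
[ -93.0658 -123.11    139.433 ] [-0.1082 -0.5285  0.0713]
shift mm [  2.8136 115.0684   3.5972]
turn z 0.002603513609691825 or -3.1389891399801013
[303.2423 331.8866] [401.5806 225.1613]
[ -31.1937 -117.0344  137.7896] 0.0009359493094973806
```

```bash
python3 -m handwheel '[{"delta_rot":[0,0,0],"xyz":[1,12,3],"hand":1},{"delta_rot":[0,0,0],"xyz":[2,25,3],"hand":1},{"delta_rot":[0,0,0],"xyz":[2,38,3],"hand":1},{"delta_rot":[0,0,0],"xyz":[2,50,3],"hand":1},{"delta_rot":[0,0,0],"xyz":[2,62,3],"hand":1}]';  python3 -m handwheel '[{"delta_rot":[0,0,0],"xyz":[0,10,0],"hand":1},{"delta_rot":[0,0,0],"xyz":[0,20,0],"hand":1},{"delta_rot":[0,0,0],"xyz":[0,30,0],"hand":1},{"delta_rot":[0,0,0],"xyz":[0,36,0],"hand":1},{"delta_rot":[0,0,0],"xyz":[0,40,0],"hand":1}]'; python3 -c "
from h import *
s=bot.read_state();print(ins(s['position']),s['force'])
t=vision.capture('top'); S=vision.capture('side'); a=red('side',S,(285,290,375,345)); b=red('top',t,(375,170,420,240)); print(a,b); p,e=two(a,b); print(ins(p),e)"
```

```text
time_s: 18.55
position: [0.5075, -0.3069, 0.1359]
tcp_rot: [[0.188, 0.982, -0.002], [0.982, -0.188, 0.001], [0.0, -0.002, -1.0]]
force: [-2.1, 0.7, 3.3]
opening: 0.004
grasp_force: 1.8
time_s: 19.18
position: [0.5466, -0.3145, 0.135]
tcp_rot: [[0.189, 0.982, -0.001], [0.982, -0.189, 0.001], [0.0, -0.001, -1.0]]
force: [-2.3, 0.1, -1.4]
opening: 0.006
grasp_force: 0.7
[   8.0032 -120.2393  135.0078] [-2.3103  0.1475 -1.3508]Traceback (most recent call last):
  File "<string>", line 4, in <module>
    t=vision.capture('top'); S=vision.capture('side'); a=red('side',S,(285,290,375,345)); b=red('top',t,(375,170,420,240)); print(a,b); p,e=two(a,b); print(ins(p),e)
                                                                                            ~~~^^^^^^^^^^^^^^^^^^^^^^^^^^^
  File "h.py", line 41, in red
    m=mask(im,(0,150,90),(8,255,255),roi)|mask(im,(172,150,90),(180,255,255),roi); return pts(m).reshape(-1,2).mean(0)
                                                                                          ^^^^^^^^^^^^^^
AttributeError: 'NoneType' object has no attribute 'reshape'
```

```bash
python3 -m handwheel '[{"delta_rot":[0,0,0],"xyz":[0,3,0],"hand":1},{"delta_rot":[0,0,0],"xyz":[0,6,0],"hand":1},{"delta_rot":[0,0,0],"xyz":[0,9,0],"hand":1},{"delta_rot":[0,0,0],"xyz":[0,12,0],"hand":1},{"delta_rot":[0,0,0],"xyz":[0,12,0],"hand":1}]';  python3 -m handwheel '[{"delta_rot":[0,0,0],"xyz":[0,1,0],"hand":1},{"delta_rot":[0,0,0],"xyz":[0,2,0],"hand":1},{"delta_rot":[0,0,0],"xyz":[0,3,0],"hand":1},{"delta_rot":[0,0,0],"xyz":[0,4,0],"hand":1},{"delta_rot":[0,0,0],"xyz":[0,4,0],"hand":1}]'; python3 -c "
from h import *
s=bot.read_state();print(ins(s['position']),s['force'])"
```

```text
time_s: 19.9
position: [0.5587, -0.3169, 0.1356]
tcp_rot: [[0.189, 0.982, 0.0], [0.982, -0.189, 0.0], [0.0, 0.0, -1.0]]
force: [-2.0, 0.7, 0.2]
opening: 0.003
grasp_force: 0.7
time_s: 20.52
position: [0.5625, -0.3177, 0.1357]
tcp_rot: [[0.189, 0.982, 0.0], [0.982, -0.189, -0.0], [-0.0, 0.0, -1.0]]
force: [-1.9, -0.2, -1.1]
opening: 0.004
grasp_force: 1.0
[  24.1655 -120.3372  135.6672] [-1.9024 -0.2363 -1.0821]
```

```bash
python3 -m handwheel '[{"delta_rot":[0,0,0],"xyz":[0,1,0],"hand":1},{"delta_rot":[0,0,0],"xyz":[0,2,0],"hand":1},{"delta_rot":[0,0,0],"xyz":[0,3,0],"hand":1},{"delta_rot":[0,0,0],"xyz":[0,4,0],"hand":1},{"delta_rot":[0,0,0],"xyz":[0,5,0],"hand":1}]';  python3 -m handwheel '[{"delta_rot":[0,0,0],"xyz":[0,1,0],"hand":1},{"delta_rot":[0,0,0],"xyz":[0,2,0],"hand":1},{"delta_rot":[0,0,0],"xyz":[0,3,0],"hand":1},{"delta_rot":[0,0,0],"xyz":[0,3,0],"hand":1},{"delta_rot":[0,0,0],"xyz":[0,3,0],"hand":1}]'; python3 -c "
from h import *
s=bot.read_state();print(ins(s['position']),s['force'])"
```

```text
time_s: 21.15
position: [0.5673, -0.3186, 0.1356]
tcp_rot: [[0.189, 0.982, -0.0], [0.982, -0.189, 0.0], [0.0, -0.0, -1.0]]
force: [-2.7, -0.3, -2.0]
opening: 0.003
grasp_force: 1.2
time_s: 21.78
position: [0.5703, -0.3192, 0.1357]
tcp_rot: [[0.189, 0.982, 0.0], [0.982, -0.189, -0.0], [0.0, 0.0, -1.0]]
force: [-2.4, 0.5, -1.5]
opening: 0.005
grasp_force: 1.1
[  32.1185 -120.2824  135.6524] [-2.3611  0.5311 -1.5348]
```

```bash
python3 -m handwheel '[{"delta_rot":[0,0,0],"xyz":[0,1,0],"hand":1},{"delta_rot":[0,0,0],"xyz":[0,2,0],"hand":1},{"delta_rot":[0,0,0],"xyz":[0,3,0],"hand":1},{"delta_rot":[0,0,0],"xyz":[0,4,0],"hand":1},{"delta_rot":[0,0,0],"xyz":[0,4,0],"hand":1}]';  python3 -c "
from h import *
s=bot.read_state();print(ins(s['position']),s['force'])
t=vision.capture('top'); cv2.imwrite('pics/t12.png',t[:,:,::-1]); S=vision.capture('side'); cv2.imwrite('pics/s12.png',S[:,:,::-1])
print(proj('side',st(51,-120,136)),red('side',S,(285,280,372,345)))"
```

```text
time_s: 22.4
position: [0.5707, -0.3192, 0.1355]
tcp_rot: [[0.188, 0.982, -0.008], [0.982, -0.188, 0.002], [0.001, -0.008, -1.0]]
force: [-9.7, 0.3, 2.2]
opening: 0.011
grasp_force: 5.0
[  32.5442 -120.2024  135.5166] [-9.7447  0.2997  2.2139]
[356.1514 328.0839] [359.6    329.5615]
```

The force rose and the ball stopped where the stop should be. Back off, rise, and take a final look.

```bash
python3 -m handwheel '[{"delta_rot":[0,0,0],"xyz":[0,-15,0],"hand":1},{"delta_rot":[0,0,0],"xyz":[0,-40,0],"hand":1},{"delta_rot":[0,0,0],"xyz":[0,-80,0],"hand":1},{"delta_rot":[0,0,0],"xyz":[0,-110,-40],"hand":1},{"delta_rot":[0,0,0],"xyz":[0,-130,-90],"hand":1}]'; python3 -m handwheel '[{"delta_rot":[0,0,0],"xyz":[0,0,-40],"hand":1},{"delta_rot":[0,0,0],"xyz":[0,0,-50],"hand":1},{"delta_rot":[0,0,0],"xyz":[0,0,-50],"hand":1},{"delta_rot":[0,0,0],"xyz":[0,0,-50],"hand":1},{"delta_rot":[0,0,0],"xyz":[0,0,-50],"hand":1}]'; python3 -c "
from h import *
look(13); sub(13); S=cv2.imread('pics/s13.png'); t=cv2.imread('pics/t13.png')
print(red('side',S[:,:,::-1].copy(),(285,280,372,345)))
c=np.zeros((600,800,3),np.uint8); c[:400]=cv2.resize(S[130:380,140:440],(800,667),interpolation=2)[267:]; c[:400]=cv2.resize(S[180:380,140:440],(800,400),interpolation=2)[:400] if 0 else cv2.resize(S[150:380,140:600],(800,400),interpolation=2)
c[400:,:360]=cv2.resize(t[130:310,140:420],(360,200),interpolation=2); c[400:,400:600]=cv2.resize(t[140:240,320:420],(200,200),interpolation=2); cv2.imwrite('pics/c13.png',c)"
```

```text
time_s: 23.12
position: [0.4464, -0.2956, 0.2266]
tcp_rot: [[0.19, 0.982, 0.002], [0.982, -0.19, -0.0], [-0.0, 0.002, -1.0]]
force: [0.2, 0.4, -0.2]
opening: 0.007
grasp_force: 0.0
time_s: 23.75
position: [0.4462, -0.2949, 0.274]
tcp_rot: [[0.189, 0.982, -0.002], [0.982, -0.189, 0.002], [0.002, -0.003, -1.0]]
force: [0.5, 0.1, 0.1]
opening: 0.003
grasp_force: 0.0
collar [158.0718  -5.6371 110.2463] 0.0029755189388507254
side [395.0196 272.7941]
top [367.5965 143.807 ]
sub [395.2083 272.2303 369.1018 143.6476] [156.8445  -8.4336 115.6992]
[358.7405 326.0038]
```

View pics/c13.png

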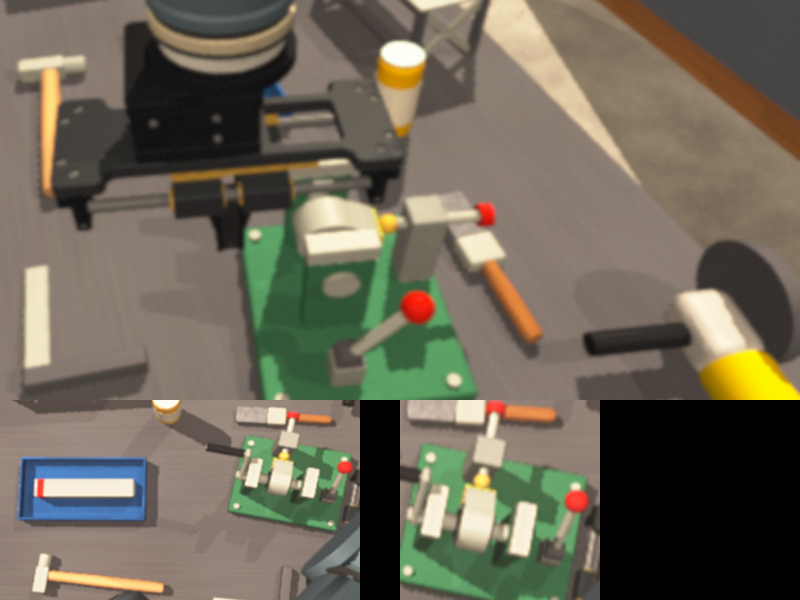

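The picture shows the tube flat in the tray, the cam nose on the plunger with the collar pushed back, and the lever over to the plunger side. The tools are where they were, so I'll hand in.

```bash
python3 -c "
from rig import workorder; print(workorder.hand_in())"
```

```text
the job is handed in; nothing more can be done
None
```

I handed the job in at about 24 s: the tube is flat in the tray, the cam nose holds the plunger back about 17.5 mm (the measured peak), the lock lever is at its other stop, and the hammer, brush, spray can and square look unmoved in the last picture.

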